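# Open the steamer's tank and take off its filler cap

## Task

The facial steamer's water tank is to be refilled: swing its hinged lid up and over until it rests on its stop, then unscrew the blue winged filler cap. These tanks are made with right-hand and with left-hand threads and nothing marks which, so feel gently which way the cap loosens and do not force it. Lift it off and finish still holding it in the gripper, upright and still, in the air higher than the filler neck and at least 10 cm to the side of it, so that I can pour; the lid stays open, and the other things on the table stay where they stand.

Things in the scene. Friction and masses are not known exactly. Their poses are not given: they have to be found in the camera images.
- steamer: White facial steamer, fixed. Origin on the table under the middle of its square tank bay; z up. The bay spans x and y +-90 mm, rim 125 mm high; to +y follow a low deck (to y 170 mm, 125 mm high) and the boiler housing. Its sides lie at x = +-90 mm. The clear water tank sits in the bay, fixed.
- boiler (a point): Middle of the top of the steamer's boiler housing, 200 mm above the table, 176 mm (x) by 130 mm (y). Near it, 30 mm to the steamer's +x and 15 mm to +y, stands the steel steam column, up to 370 mm above the table, its arm pointing outwards to +y.
- drip_tray: Steel tray 180 mm square, 12 mm high, fixed, beside the steamer. On it, at its middle, stands a spare, open tank, 140 mm square and 130 mm high to the top of its neck. Origin under the tray's middle.
- tank_lid (a joint): Angle of the white domed tank lid (rad): 0 closed, 1.78 open on its stop, leaning on the rubber bumper of the boiler housing. Hinged along the steamer's x axis; let go below about 1.1 it falls shut, above that it falls on open. The lid is 172 mm (x) by 176 mm (y), its top 187 mm above the table when closed.
- lid_hinge (a point): Middle of the lid's hinge line, at x 0, y 88 mm, z 127 mm of the steamer; the line runs along the steamer's x. The lid opens with its -y edge going up and over towards +y.
- lid_tab (a point): Grip point of the blue upright lift tab that sticks out of the lid's -y edge: 12 mm thick along the steamer's x (pinch it across x), 34 mm long along y, 26 mm high, its middle 2 mm from this point. Lid closed, it lies 194 mm to -y of the hinge line and 36 mm above it; it moves with the lid and can turn between the fingertips as the lid swings.
- neck (a point): Centre of the tank's filler mouth, at the top of its neck (63 mm wide outside), in the middle of the bay, 130 mm above the table. Screwed on, the cap's wing lies along the steamer's x. From there it turns freely about 70 degrees one way to a second stop, and lifts straight off between 50 and 70; the other way a stop blocks it within 5 degrees, so a try of 10 degrees tells (a stiff arm feels 0.5 N m or more).
- cap_grip (a point): Grip point on the wing of the blue filler cap (about 70 g). z: the cap's axis; x: along the wing, 58 mm long, 14 mm thick (pinch it across y); the wing reaches from 22 mm below to 14 mm above this point. Below it the round rim, 66 mm wide, sits on the neck, its underside 30 mm below this point; the plug with two thread lugs reaches 45 mm below. Thread hand unknown.
- serum_bottle: Bystander: amber bottle, 48 mm wide, 115 mm high. Origin under its middle.
- toner_bottle: Bystander: green bottle, 60 mm wide, 165 mm high. Origin under its middle.
- water_jug: Bystander: white jug with a handle at its +y, 90 mm wide, 130 mm high. Origin under its middle.
- mask_bowl: Bystander: blue ceramic bowl, 120 mm wide, 55 mm high. Origin under its middle.
- cream_jar: Bystander: white jar with a metal lid, 68 mm wide, 55 mm high. Origin under its middle.

How it is judged (in metres and radians):
On the way, in this order (a step that is already met when the one before it is completed fails the run):
1. the lid is swung up and over and rests on its stop (joint above 1.70) while the cap is still on (value of joint tank_lid above 1.7 rad and height (world z) of cap_grip below 0.168 m), for 0.2 s.
2. the cap, in the fingers, is lifted off: at least 25 mm above where it sat, the lid still open (height (world z) of cap_grip above 0.185 m and contact force between the fingers and cap above 1 N and value of joint tank_lid above 1.6 rad), for 0.2 s.
At the end, for the whole second after the job is handed in: Lid on its stop (over 1.70); cap in the fingers, clear of steamer and lid, still, upright within 0.35 rad, grip point over 172 mm high (whole cap above the neck) and over 95 mm sideways of the neck; bystanders within 30 mm of their starts (value of joint tank_lid above 1.7 rad and height (world z) of cap_grip above 0.172 m and horizontal distance between cap_grip and neck above 0.095 m and angle between cap_grip's own z axis and vertical below 0.35 rad and contact force between the fingers and cap above 1 N and contact force between cap and steamer below 0.2 N and linear speed of cap below 0.03 m/s and distance of each of serum_bottle, toner_bottle, water_jug, mask_bowl, cream_jar from where it was at the start of the episode below 0.03 m); the arm keeps its last pose, push and grip.
It fails at once if the cap is forced against its thread (over 200 N between cap and tank) (contact force between cap and tank_one above 200 N or contact force between cap and tank_two above 200 N).
It fails at once if a bystander is knocked over or shoved more than 50 mm (distance of any of serum_bottle, toner_bottle, water_jug, mask_bowl, cream_jar from where it was at the start of the episode above 0.05 m).
It also fails if it takes over 64 s, if anything falls off the work surface, if the arm or the gripper's body presses on something with over 40 N, if the wrist force passes 120 N, or if a joint passes its speed limit or range.

## Robot

A 6-joint arm with a two-finger parallel gripper is mounted at the origin on the work surface. World frame = base frame: x ahead of the robot, y to its left, z up, the work surface at z = 0. Lengths are in mm, angles in rad, forces in N, time in s.
With the tool pointing down it reaches from about 275 to 750 mm from the base axis. Payload 10.2 kg.
Tool frame: the origin (TCP) lies at the very end of the fingers, on their centre line; the grasp point (between the pads) lies 19 mm behind it; x points along the fingers, z is the direction in which the jaws open and shut, and the axes are right-handed (so a half turn about x gives the same grasp; the last joint's range is limited). The gripper opens to 85 mm and grips with 20 to 120 N. Pads are 22 mm wide; open, the fingers measure 114 mm over their backs; the gripper's body (76 mm by 85 mm) begins 54 mm behind the grasp point. The pads swing forward as they close: fully open they stand 13 mm farther back than shut.
Start: joints at [-1.333, 0.313, 1.498, -0, 1.331, -0.223], TCP at [233.438, -470.253, 231.294] pointing down, gripper open.
Joint ranges: [-2.94, 2.94], [-0.97, 2.17], [0.19, 2.56], [-1.23, 4.37], [0.02, 3.11], [-2.88, 2.88]. Speed limits (rad/s): [2.39, 2.39, 3.01, 3.14, 3.14, 3.14].

## Interface

Orientations are given as a unit quaternion [w, x, y, z].
In Python, from rig import sense, vision, job gives the robot as it stands. The module is installed in compiled form; this text tells all that it offers.
- The arm moves only by the shell command python3 -m pendant 'ROWS' [FORCE]. ROWS is JSON, a list of rows, each a list of 7 numbers: the turn, a rotation vector about the tool's x, y, z in rad, then the shift along the tool's x, y, z in cm, then the opening, from 0 (shut) to 1 (fully open). A call has exactly 5 rows; each row is the pose to reach, as a shift and turn from the pose commanded when the call began, along the tool's axes at that moment; what a row does not reach only later rows make up. A row lasts 1/8 s, in which the tool goes at most 62.5 mm and 10.7 degrees, less where a joint would pass 70% of its speed; a pose out of reach is approached as far as the arm can. A call with a gripper value outside its range is refused whole. The fingers move at their own pace and stop on an object; FORCE is the grip in N (left out, the last holds). Time passes only in rows, so rows that repeat a pose let the fingers close, or fill a call up. It gives the time, the measured TCP pose, the force and the opening at its end, in the units of the state.
- sense(): the state, without advancing time (a new reading comes with each control period).
- vision.capture(name): name is "side" or "top" or "wrist"; returns the picture (384x512x3 uint8, red, green, blue); there is no depth.
- vision.calibration(name): a dict with "K" (3x3 intrinsics, pixels), "extrinsics" (4x4, takes a point from camera to world coordinates). Camera axes: x right, y up, looking along -z (the intrinsics and any distortion apply to the point x, -y, -z); pixel columns grow to the right and rows downward; lengths in mm; the calibration is good to about 2 mm. A picture is of the moment at which its call begins: read the wrist's pose just before it. calibration takes no time and is no camera call; for the wrist camera it gives the pose at the moment of the call.
- job.finish_job(): hands the job in, once; it reports no verdict.
The state is a dict: "time_s": time; "joints": joint angles; "dq": joint speeds; "tau": joint torques, N m; "eef_pos": TCP position; "ee_rot": TCP orientation; "force": force on the tool from outside, world axes, zero at the start; "wrist_torque": the same for the moment, N m; "grip_width": opening from 0.0 (shut) to 1.0 (fully open).
Only numpy, scipy, OpenCV 4.12 (cv2) and the standard library are available. Lean on these libraries where they do the work, as an engineer would, in place of code of your own. Each camera call takes 0.05 s, during which the arm holds its last target.

## Working session

There is one attempt and no reset: what is moved stays moved. The work goes in short steps, Python scripts to look and compute and a shell command to move; the robot and the scene stay as the last step left them, time stands still between calls to the robot, and variables do not carry over. Pictures are saved under pics/ and viewed, and the job is handed in when it is done.

```bash
mkdir -p pics; ls; python3 - <<'E'
from rig import sense, vision, job
import cv2, numpy as np
s=sense()
print(s)
for n in ["side","top","wrist"]:
    im=vision.capture(n); cv2.imwrite(f"pics/{n}0.png",im[:,:,::-1])
    c=vision.calibration(n); print(n,np.round(np.array(c["K"]),2).tolist(),np.round(np.array(c["extrinsics"]),3).tolist(), [k for k in c])
E
```

```text
pics
{'time_s': 0.0, 'joints': array([-1.33339100e+00,  3.13458915e-01,  1.49846893e+00, -3.48173035e-06,
        1.33102647e+00, -2.23427112e-01]), 'dq': array([-0.00056754,  0.00028666,  0.00046503, -0.00096276,  0.00039374,
       -0.00083107]), 'tau': array([-1.18732933e-03, -4.12271404e+01, -2.59743083e+01, -3.03975366e-04,
        4.17719653e-03, -2.00591893e-05]), 'eef_pos': array([ 233.3733809 , -469.97086596,  230.71853871]), 'ee_rot': array([ 0.60063348,  0.37293117,  0.60132073, -0.37225682]), 'force': array([-0.05176757, -0.02572063, -0.02551016]), 'wrist_torque': array([-0.0249004 , -0.00289057,  0.03169213]), 'grip_width': 0.9972807440476914}
side [[432.64, 0.0, 251.89], [0.0, 432.64, 192.31], [0.0, 0.0, 1.0]] [[-1.0, 0.0, -0.014, 542.005], [-0.01, -0.694, 0.719, 1010.193], [-0.009, 0.72, 0.694, 1052.922], [0.0, 0.0, 0.0, 1.0]] ['K', 'extrinsics']
top [[436.62, 0.0, 258.89], [0.0, 436.62, 197.29], [0.0, 0.0, 1.0]] [[-0.017, 0.986, -0.164, 386.109], [-1.0, -0.016, 0.004, 67.236], [0.001, 0.164, 0.986, 1385.827], [0.0, 0.0, 0.0, 1.0]] ['K', 'extrinsics']
wrist [[328.08, 0.0, 255.68], [0.0, 328.08, 194.08], [0.0, 0.0, 1.0]] [[0.445, 0.857, 0.26, 299.712], [-0.895, 0.427, 0.128, -436.619], [-0.001, -0.29, 0.957, 373.884], [0.0, 0.0, 0.0, 1.0]] ['K', 'extrinsics']
```

View pics/side0.png

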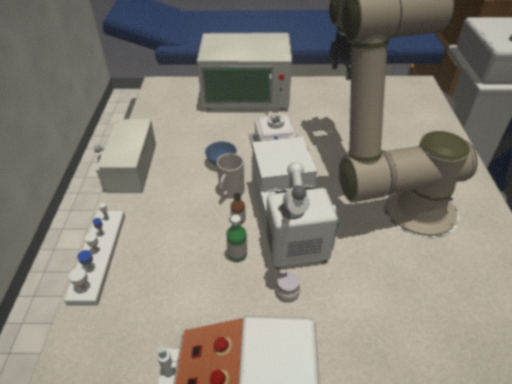

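View pics/top0.png

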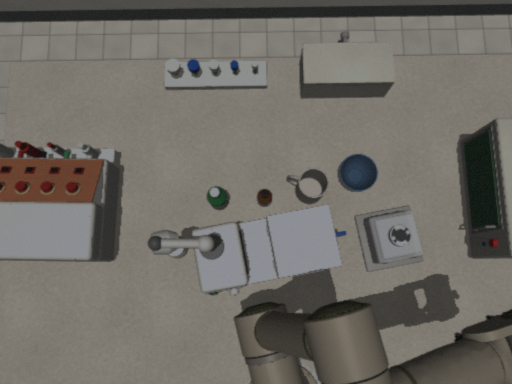

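View pics/wrist0.png

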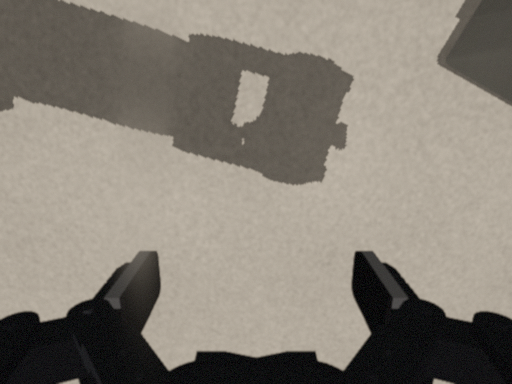

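The steamer lies with its boiler on the left of the top view (px 220,257), the lid at (305,242) and the blue tab at (340,234). The tray is at (390,237) and the bystanders are above it. Next I measure these points.

```bash
cat > h.py <<'E'
from rig import sense, vision, job
import cv2, numpy as np
from scipy.spatial.transform import Rotation as R
def ray(n,uv,z,c=None):
    c=c or vision.calibration(n); K=np.array(c["K"]); E=np.array(c["extrinsics"])
    u,v=uv; d=np.array([(u-K[0,2])/K[0,0],-(v-K[1,2])/K[1,1],-1.0]); d=E[:3,:3]@d; o=E[:3,3]
    return o+d*(z-o[2])/d[2]
def proj(n,p,c=None):
    c=c or vision.calibration(n); K=np.array(c["K"]); E=np.array(c["extrinsics"])
    q=E[:3,:3].T@(np.array(p)-E[:3,3]); return np.array([K[0,0]*q[0]/-q[2]+K[0,2],K[1,1]*-q[1]/-q[2]+K[1,2]])
E
python3 - <<'E'
from h import *
im=cv2.imread("pics/top0.png")
hsv=cv2.cvtColor(im,cv2.COLOR_BGR2HSV)
m=cv2.inRange(hsv,(100,110,40),(130,255,255)); 
n,l,st,ce=cv2.connectedComponentsWithStats(m)
for i in range(1,n):
    if st[i,4]>6: print(st[i],ce[i],ray("top",ce[i],163).round(1))
crop=im[140:320,130:450]; cv2.imwrite("pics/topcrop.png",cv2.resize(crop,None,fx=2.5,fy=2.5,interpolation=cv2.INTER_CUBIC))
E
```

```text
[188  60  11  12 103] [193.04854369  65.30097087] [992.5 252.3 163. ]
[231  61   7   9  49] [234.06122449  64.75510204] [992.2 129.7 163. ]
[361 158  10   6  19] [366.21052632 160.73684211] [ 691.  -248.6  163. ]
[346 160   7   5  13] [348.61538462 161.84615385] [ 688.5 -197.8  163. ]
[365 165   5   6  10] [366.8 167.8] [ 670.1 -249.1  163. ]
[369 167   5   7  10] [371.2 169.8] [ 664.  -261.4  163. ]
[355 168   5   7  12] [356.58333333 171.16666667] [ 660.7 -219.3  163. ]
[348 170   6   3   9] [350.33333333 171.22222222] [ 660.8 -201.3  163. ]
[354 173  11  10  25] [358.6  177.88] [ 640.9 -224.   163. ]
[346 174   6   4   9] [348.11111111 175.88888889] [ 647.2 -194.3  163. ]
[364 175   8   6  22] [367.59090909 177.36363636] [ 642.  -249.8  163. ]
[360 184   2   5   7] [360.57142857 186.14285714] [ 616.8 -228.3  163. ]
[336 231  10   5  31] [340.5483871  233.25806452] [ 483.4 -164.8  163. ]
```

View pics/topcrop.png

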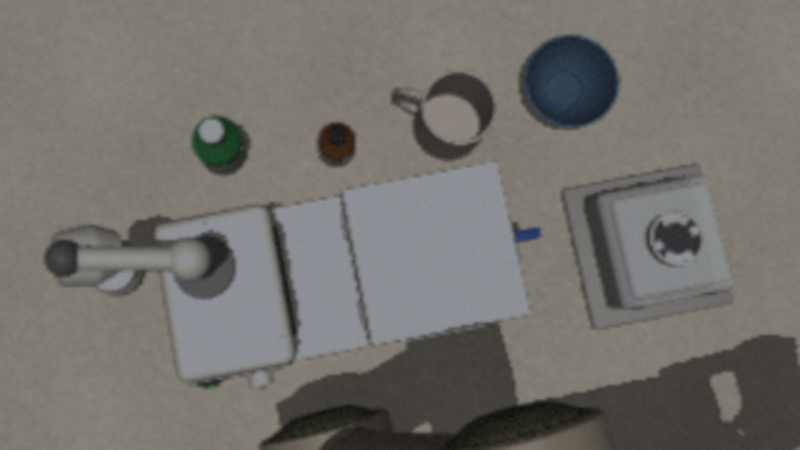

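```bash
python3 - <<'E'
from h import *
f=lambda x,y:(130+x/2.5-0.3,140+y/2.5-0.3)
for z in (165,187):
    P=[ray("top",f(*p),z)[:2] for p in [(498,163),(528,315),(343,190),(368,343)]]
    print(z,[p.round(1) for p in P],"w",np.linalg.norm(P[0]-P[1]),np.linalg.norm(P[2]-P[3]),"len",np.linalg.norm(P[0]-P[2]),np.linalg.norm(P[1]-P[3]))
    print("ctr",np.mean(P,0)," x-ang",[np.degrees(np.arctan2(*(a-b)[::-1])) for a,b in((P[0],P[1]),(P[2],P[3]))]," y-ang",[np.degrees(np.arctan2(*(b-a)[::-1])) for a,b in((P[0],P[2]),(P[1],P[3]))])
# boiler top z=200 corners
P=[ray("top",f(*p),200)[:2] for p in [(268,206),(293,360),(158,228),(180,380)]]
print([p.round(1) for p in P],np.mean(P,0).round(1), "w",np.linalg.norm(P[0]-P[1]),np.linalg.norm(P[2]-P[3]),np.linalg.norm(P[0]-P[2]))
print([np.degrees(np.arctan2(*(a-b)[::-1])) for a,b in((P[0],P[1]),(P[2],P[3]))])
for z in (163,176):print("tab",ray("top",(340.5,233.3),z), ray("top",f(540,233),z), ray("top",f(516,238),z))
print("tray",[ray("top",f(*p),12)[:2].round(1) for p in [(563,188),(695,166),(732,300),(594,327)]])
print("spare neck",ray("top",f(676,238),130))
E
```

```text
165 [array([ 564. , -135.3]), array([ 393.7, -161.1]), array([536.1,  40.6]), array([366.2,  16.4])] w 172.21823083366175 171.63078284535612 len 178.04173046718162 179.65817099064708
ctr [464.99417073 -59.87085559]  x-ang [np.float64(8.632653868165326), np.float64(8.092118565471914)]  y-ang [np.float64(98.98974261189157), np.float64(98.79674563078586)]
187 [array([ 560.7, -131.6]), array([ 393.5, -157. ]), array([533.4,  41. ]), array([366.6,  17.3])] w 169.11475884698103 168.53789701071358 len 174.83331565366095 176.4206269852956
ctr [463.57260821 -57.58032301]  x-ang [np.float64(8.632653868165317), np.float64(8.092118565471912)]  y-ang [np.float64(98.98974261189154), np.float64(98.79674563078586)]
[array([515.6, 123.5]), array([350.3,  98.2]), array([493.6, 243.2]), array([331.4, 218.6])] [422.7 170.9] w 167.2440386602239 164.00608294403486 121.77559728712437
[np.float64(8.682872234039381), np.float64(8.652605000534232)]
tab [ 483.33216609 -164.66423471  163.        ] [ 484.20964035 -179.28870499  163.        ] [ 479.06060574 -152.13188068  163.        ]
tab [ 482.29857257 -162.19888229  176.        ] [ 483.16671831 -176.66787827  176.        ] [ 478.07242364 -149.79976106  176.        ]
tray [array([ 552.9, -241.7]), array([ 578.2, -411.2]), array([ 408.8, -445. ]), array([ 378.6, -271. ])]
spare neck [ 478.50408498 -342.12074452  130.        ]
```

```bash
cat >> h.py <<'E'
A=np.radians(8.8); UX=np.array([np.cos(A),np.sin(A),0]); UY=np.array([-np.sin(A),np.cos(A),0]); O=np.array([464.,-59.,0])
def S(x,y,z): return O+UX*x+UY*y+np.array([0,0,z])
def rot(q): return R.from_quat([q[1],q[2],q[3],q[0]])
def st():
    s=sense(); M=rot(s["ee_rot"]).as_matrix(); return s,s["eef_pos"],M
def to(p,M=None,P=None):  # tool shift in cm to world TCP p
    s,P0,M0=st(); M=M0 if M is None else M; P=P0 if P is None else P
    return (M.T@(np.array(p)-P)/10).round(2)
E
python3 - <<'E'
from h import *
s,P,M=st(); print(M.round(3))
for sg in (1,-1):
    X=np.array([0,0,-1.]);Z=sg*UX; Y=np.cross(Z,X); T=np.c_[X,Y,Z]
    print(sg,R.from_matrix(M.T@T).as_rotvec().round(3))
t=S(0,-110,167-19); print(S(0,-106,163),t,to(t+[0,0,0]),to([t[0],t[1],231]))
for p in [S(0,-100,176),S(0,-106,176),S(0,-123,176)]: print(proj("top",p))
E
```

```text
[[-0.     0.896  0.445]
 [ 0.001  0.445 -0.896]
 [-1.     0.    -0.001]]
1 [-1.264e+00 -1.000e-03 -1.000e-03]
-1 [ 1.878e+00 -1.000e-03  1.000e-03]
[ 480.21649865 -163.75220843  163.        ] [ 480.82844199 -167.70512196  148.        ] [  8.31  35.6  -16.07] [ 1.000e-02  3.561e+01 -1.608e+01]
[338.97320819 234.40897467]
[341.09570761 234.04197396]
[347.10613103 233.00271352]
```

```bash
python3 -m pendant '[[-0.17,0,0,0,4.4,-2,1],[-0.34,0,0,0,8.8,-4,1],[-0.51,0,0,0,13.2,-6,1],[-0.68,0,0,0,17.6,-8,1],[-0.85,0,0,0,22,-10,1]]' 40; python3 - <<'E'
from h import *
s,P,M=st(); X=np.array([0,0,-1.]);Z=UX; Y=np.cross(Z,X); T=np.c_[X,Y,Z]
print(P,s["joints"].round(3),R.from_matrix(M.T@T).as_rotvec().round(3)); t=S(0,-110,231); print(to(t))
E
```

```text
time_s: 0.78
eef_pos: [386.8, -281.5, 231.2]
ee_rot: [0.701, 0.09, 0.701, -0.09]
force: [0.5, 0.9, 0.1]
grip_width: 0.999
[ 386.7811843  -281.46814613  231.20879408] [-0.875  0.21   1.632  0.     1.3   -0.62 ] [-0.408 -0.    -0.   ]
[ 0.02 13.38  6.24]
```

```bash
python3 -m pendant '[[-0.14,0,0,0,4.5,2.1,1],[-0.28,0,0,0,9,4.2,1],[-0.408,0,0,0,13.35,6.2,1],[-0.408,0,0,0,13.35,6.2,1],[-0.408,0,0,0,13.35,6.2,1]]'; python3 - <<'E'
from h import *
s,P,M=st(); X=np.array([0,0,-1.]);Z=UX; Y=np.cross(Z,X); T=np.c_[X,Y,Z]
print(P,s["joints"].round(3),R.from_matrix(M.T@T).as_rotvec().round(3)); t=S(0,-110,148); print(to(t))
im=vision.capture("wrist");cv2.imwrite("pics/w1.png",im[:,:,::-1]); c=vision.calibration("wrist")
hsv=cv2.cvtColor(im[:,:,::-1].copy(),cv2.COLOR_BGR2HSV)
m=cv2.inRange(hsv,(105,110,40),(130,255,255)); n,l,s_,ce=cv2.connectedComponentsWithStats(m)
for i in range(1,n):
    if s_[i,4]>60: print(s_[i],ce[i],ray("wrist",ce[i],176,c))
E
```

```text
time_s: 1.4
eef_pos: [480.0, -170.1, 231.1]
ee_rot: [0.705, -0.052, 0.705, 0.052]
force: [-0.0, -1.0, 1.2]
grip_width: 1.002
[ 479.96626613 -170.05369879  231.10456701] [-0.571  0.278  1.544 -0.     1.319 -0.718] [-0.006 -0.001 -0.   ]
[8.31 0.22 0.12]
[252 182  18  42 688] [261.06104651 201.8502907 ] [ 482.04156074 -160.62087986  176.        ]
[ 414  219   69   90 1617] [453.21273964 265.28014842] [ 617.15878618 -186.08876545  176.        ]
[436 242  14  24  76] [444.15789474 253.92105263] [ 608.4771302  -178.80801022  176.        ]
```

View pics/w1.png

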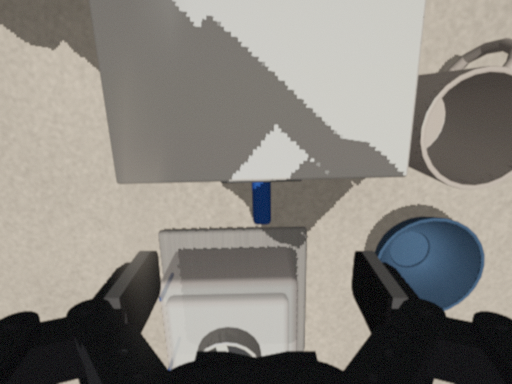

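The wrist view shows the blue tab at px (252–270, 182–224), midway between the fingers. Cast onto z=176 it lies at about (482,-161), which matches my lid geometry within 2–3 mm. Next: descend.

```bash
python3 -m pendant '[[0,0,0,2.5,0.35,0.25,1],[0,0,0,5,0.35,0.25,1],[0,0,0,7.5,0.35,0.25,1],[0,0,0,8.3,0.35,0.25,1],[0,0,0,8.3,0.35,0.25,0.6]]' 40; python3 -m pendant '[[0,0,0,0,0,0,0.3],[0,0,0,0,0,0,0],[0,0,0,0,0,0,0],[0,0,0,0,0,0,0],[0,0,0,0,0,0,0]]' 40;  python3 - <<'E'
from h import *
s,P,M=st(); print(P,M.round(3),s["force"].round(1),s["joints"].round(3))
im=vision.capture("wrist");cv2.imwrite("pics/w2.png",im[:,:,::-1])
# arc plan: grasp rel hinge in UY,z; world pos relative
H=S(0,88,127); g=P-[0,0,-19]; r=g-H; y0=r@UY; z0=r[2]; print("rel",y0,z0, r@UX)
for d in range(0,106,5):
    a=np.radians(d); y=y0*np.cos(a)+z0*np.sin(a); z=-y0*np.sin(a)+z0*np.cos(a); print(d,"x %.2f y %.2f"%(-(z-z0)/10,(y-y0)/10))
E
```

```text
time_s: 2.08
eef_pos: [482.0, -166.6, 148.6]
ee_rot: [0.705, -0.052, 0.705, 0.052]
force: [0.2, 0.7, -0.2]
grip_width: 0.818
time_s: 2.7
eef_pos: [483.0, -166.0, 148.8]
ee_rot: [0.706, -0.053, 0.704, 0.052]
force: [4.0, 1.4, 1.6]
grip_width: 0.137
[ 482.99912132 -165.9672476   148.8279252 ] [[ 0.002 -0.148  0.989]
 [-0.001  0.989  0.148]
 [-1.    -0.001  0.002]] [4.  1.4 1.6] [-5.610e-01  3.620e-01  1.657e+00  1.000e-03  1.120e+00 -7.100e-01]
rel -196.61466642871622 40.82792519973299 2.4109970833154697
0 x -0.00 y 0.00
5 x -1.70 y 0.43
10 x -3.35 y 1.01
15 x -4.95 y 1.73
20 x -6.48 y 2.58
25 x -7.93 y 3.57
30 x -9.28 y 4.68
35 x -10.54 y 5.90
40 x -11.68 y 7.22
45 x -12.71 y 8.65
50 x -13.60 y 10.15
55 x -14.36 y 11.73
60 x -14.99 y 13.37
65 x -15.46 y 15.05
70 x -15.79 y 16.77
75 x -15.97 y 18.52
80 x -15.99 y 20.27
85 x -15.86 y 22.02
90 x -15.58 y 23.74
95 x -15.15 y 25.44
100 x -14.57 y 27.10
105 x -13.85 y 28.69
```

View pics/w2.png

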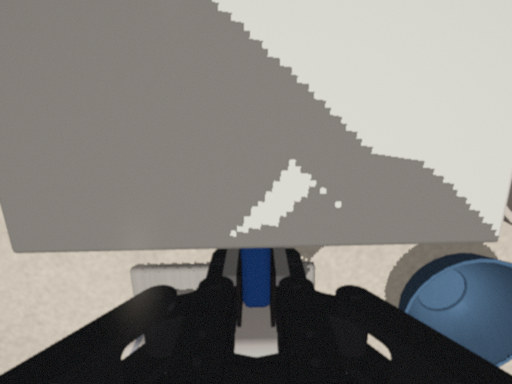

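The tab is between the fingertips (opening 0.137, about 12 mm). Next I swing the lid along the arc.

```bash
python3 -m pendant '[[0,0,0,-1.7,0.43,0,0],[0,0,0,-3.35,1.01,0,0],[0,0,0,-4.95,1.73,0,0],[0,0,0,-6.48,2.58,0,0],[0,0,0,-7.93,3.57,0,0]]' 40; python3 -c "
from h import *
s,P,M=st();print(P,s['force'].round(1),s['wrist_torque'].round(2),s['joints'].round(3));cv2.imwrite('pics/t3.png',vision.capture('side')[90:300,180:400,::-1].repeat(2,0).repeat(2,1))"
```

```text
time_s: 3.38
eef_pos: [476.8, -130.2, 228.4]
ee_rot: [0.705, -0.052, 0.705, 0.052]
force: [4.2, -0.4, -2.7]
grip_width: 0.138
[ 476.78507168 -130.2284011   228.43675328] [ 4.2 -0.4 -2.7] [-0.49 -0.6   0.55] [-5.040e-01  2.470e-01  1.592e+00 -1.000e-03  1.302e+00 -6.520e-01]
```

View pics/t3.png

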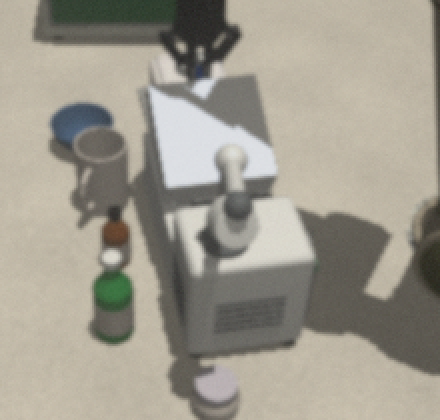

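The side view shows the lid raised with the tab still in the fingers. Next, on to 50°, then 75°.

```bash
python3 -m pendant '[[0,0,0,-1.35,1.11,0,0],[0,0,0,-2.61,2.33,0,0],[0,0,0,-3.75,3.65,0,0],[0,0,0,-4.78,5.08,0,0],[0,0,0,-5.67,6.58,0,0]]' 40;  python3 -m pendant '[[0,0,0,-0.76,1.58,0,0],[0,0,0,-1.39,3.22,0,0],[0,0,0,-1.86,4.90,0,0],[0,0,0,-2.19,6.62,0,0],[0,0,0,-2.37,8.37,0,0]]' 40; python3 -c "
from h import *
s,P,M=st();print(P,s['force'].round(1),s['wrist_torque'].round(2),s['joints'].round(3));cv2.imwrite('pics/t4.png',vision.capture('side')[90:300,180:400,::-1].repeat(2,0).repeat(2,1))"
```

```text
time_s: 4.05
eef_pos: [465.5, -64.9, 284.5]
ee_rot: [0.703, -0.052, 0.707, 0.052]
force: [-8.2, -3.5, -1.5]
grip_width: 0.13
time_s: 4.68
eef_pos: [451.3, 17.3, 308.8]
ee_rot: [0.702, -0.053, 0.708, 0.051]
force: [-24.6, -7.5, 7.1]
grip_width: 0.135
[451.27930023  17.26627844 308.81852169] [-24.6  -7.5   7.1] [-1.61  3.27  0.28] [-0.219  0.105  1.553 -0.005  1.491 -0.366]
```

View pics/t4.png

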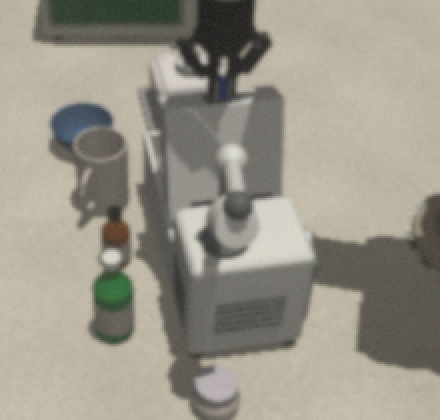

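The lid is past vertical-ish, but there is a 25 N side force, so the true steamer yaw is somewhat larger than my estimate. I'll relieve it with a -z shift while finishing the swing.

```bash
python3 -m pendant '[[0,0,0,-0.02,1.0,-0.3,0],[0,0,0,-0.02,1.75,-0.4,0],[0,0,0,0.05,2.6,-0.5,0],[0,0,0,0.11,3.5,-0.5,0],[0,0,0,0.39,5.22,-0.5,0]]' 40; python3 -c "
from h import *
s,P,M=st();print(P,s['force'].round(1),s['wrist_torque'].round(2),s['joints'].round(3))"
```

```text
time_s: 5.35
eef_pos: [442.2, 68.6, 304.8]
ee_rot: [0.705, -0.052, 0.705, 0.052]
force: [-1.8, -2.1, 2.5]
grip_width: 0.135
[442.16142387  68.5584812  304.80759942] [-1.8 -2.1  2.5] [-0.65  0.16  0.34] [-0.109  0.092  1.578 -0.     1.471 -0.256]
```

```bash
python3 -m pendant '[[0,0,0,0.2,0.85,0,0],[0,0,0,0.43,1.7,-0.03,0],[0,0,0,0.7,2.55,-0.05,0],[0,0,0,1.0,3.36,-0.07,0],[0,0,0,1.0,3.36,-0.07,0]]' 40; python3 -c "
from h import *
s,P,M=st();print(P,s['force'].round(1),s['wrist_torque'].round(2),s['joints'].round(3));cv2.imwrite('pics/t5.png',vision.capture('side')[90:300,180:400,::-1].repeat(2,0).repeat(2,1))"
```

```text
time_s: 5.98
eef_pos: [436.3, 102.2, 294.7]
ee_rot: [0.705, -0.052, 0.705, 0.053]
force: [-3.3, 0.6, 7.0]
grip_width: 0.132
[436.29001723 102.16223786 294.67873097] [-3.3  0.6  7. ] [-0.4   0.37  0.36] [-3.300e-02  9.800e-02  1.597e+00  1.000e-03  1.446e+00 -1.820e-01]
```

View pics/t5.png

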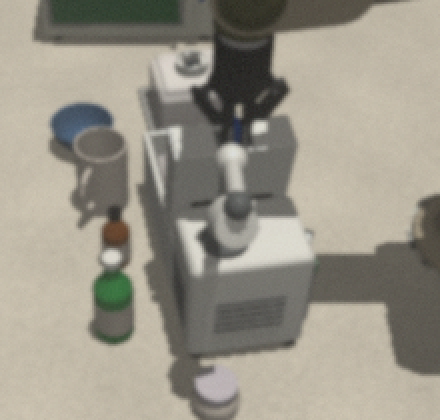

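```bash
python3 -m pendant '[[0,0,0,0,0,0,0.5],[0,0,0,0,0,0,0.6],[0,0,0,0,0,0,0.6],[0,0,0,0,0,0,0.6],[0,0,0,-3,0,0,0.6]]' 40; python3 -m pendant '[[0,0,0,-4,-2,0,0.6],[0,0,0,-5,-6,0,0.6],[0,0,0,-5,-11,0,0.6],[0,0,0,-5,-17,0,1],[0,0,0,-5,-20,0,1]]' 40; python3 - <<'E'
from h import *
s,P,M=st();print(P,s['force'].round(1),s['joints'].round(3))
for n in("side","top","wrist"):
    im=vision.capture(n)[:,:,::-1]; cv2.imwrite(f"pics/{n}6.png",im)
E
```

```text
time_s: 6.65
eef_pos: [435.9, 101.3, 323.0]
ee_rot: [0.704, -0.052, 0.707, 0.052]
force: [0.3, 0.2, -0.2]
grip_width: 0.599
time_s: 7.28
eef_pos: [466.1, -99.1, 373.7]
ee_rot: [0.705, -0.051, 0.705, 0.052]
force: [-0.8, 0.0, -0.4]
grip_width: 0.989
[466.10792978 -99.05926327 373.70046023] [-0.8  0.  -0.4] [-0.456  0.144  1.346 -0.     1.653 -0.602]
```

View pics/wrist6.png

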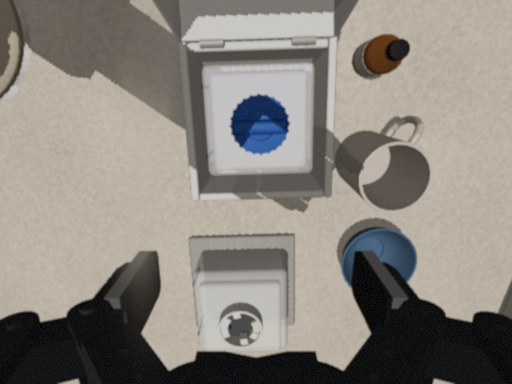

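View pics/side6.png

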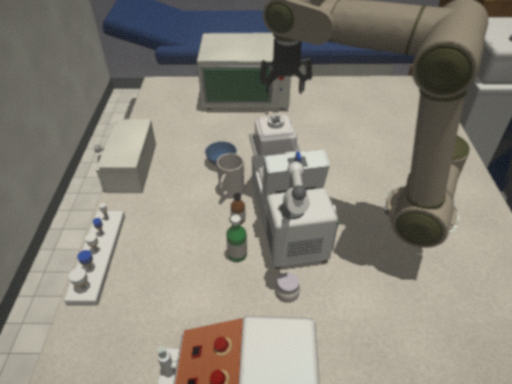

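View pics/top6.png

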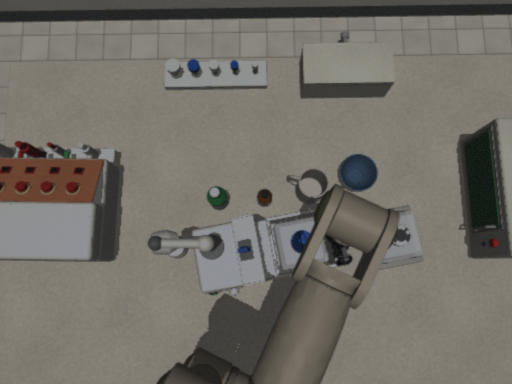

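The wrist view shows the lid open, the bay, and the blue cap at px (260,124). The top view shows the tab up by the boiler at px (243,250). Next I locate the cap.

```bash
python3 - <<'E'
from h import *
im=cv2.imread("pics/wrist6.png"); c=vision.calibration("wrist")
m=cv2.inRange(cv2.cvtColor(im,cv2.COLOR_BGR2HSV),(100,110,30),(130,255,255)); m[:,320:]=0; m=cv2.morphologyEx(m,cv2.MORPH_CLOSE,np.ones((5,5)))
n,l,s_,ce=cv2.connectedComponentsWithStats(m); i=1+np.argmax(s_[1:,4])
cn=max(cv2.findContours((l==i).astype(np.uint8),0,2)[0],key=cv2.contourArea)
(cx,cy),r=cv2.minEnclosingCircle(cn); print(s_[i],ce[i],(cx,cy),r)
a=ray("wrist",(cx,cy),140,c); print("cap",a,"diam",np.linalg.norm(ray("wrist",(cx-r,cy),140,c)-ray("wrist",(cx+r,cy),140,c)))
p=[ray("wrist",q,125,c) for q in((193,198),(332,195))]; print(p, np.linalg.norm(p[0]-p[1]),np.degrees(np.arctan2(*(p[1]-p[0])[1::-1])))
im6=cv2.imread("pics/top6.png"); m=cv2.inRange(cv2.cvtColor(im6,cv2.COLOR_BGR2HSV),(105,110,30),(130,255,255)); m[:,:230]=0;m[:,330:]=0;m[:200]=0
n,l,s_,ce=cv2.connectedComponentsWithStats(m)
for i in range(1,n):
    if s_[i,4]>10: print(s_[i],ray("top",ce[i],140),ray("top",ce[i],309))
cv2.imwrite("pics/wcrop.png",cv2.resize(im[40:220,170:350],None,fx=4,fy=4,interpolation=cv2.INTER_CUBIC)[:600])
E
```

```text
[ 231   95   57   59 2506] [259.47446129 124.01157223] (259.5, 124.0) 29.296003341674805
cap [464.09545479 -54.13882858 140.        ] diam 66.01969279647945
[array([ 395.64690278, -157.41757237,  125.        ]), array([ 566.92456703, -128.09781308,  125.        ])] 173.76906098168342 9.713888313485668
[292 231  18  21 253] [468.53768033 -51.40948582 140.        ] [457.35594345 -35.31492837 309.        ]
[238 246  12   7  54] [445.02574201 108.15609841 140.        ] [437.03346797 102.60512007 309.        ]
```

View pics/wcrop.png

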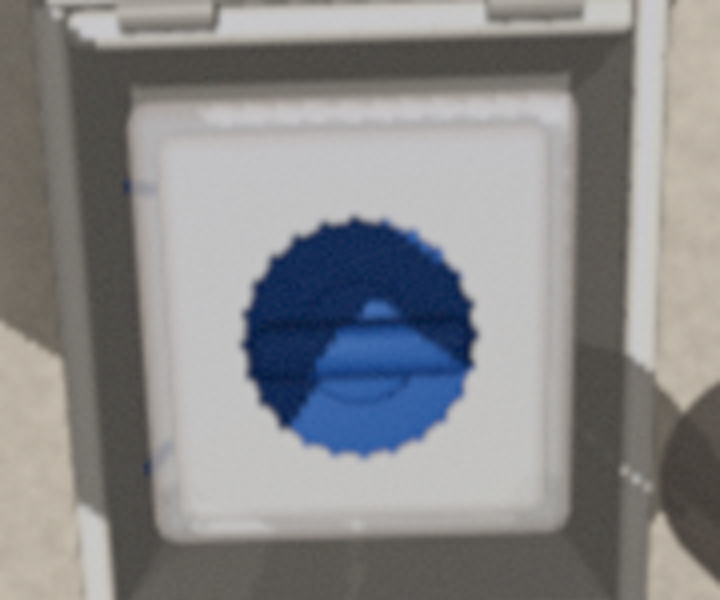

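Cap axis is at about (464.5,-54.5), its measured diameter is 66.0 mm (matches the spec), and the bay's front edge gives a yaw of 9.7°. Next I move above it with the jaws across the wing.

```bash
sed -i 's/radians(8.8)/radians(9.75)/; s/464.,-59.,0/464.5,-54.5,0/' h.py; python3 - <<'E'
from h import *
s,P,M=st(); X=np.array([0,0,-1.]);Z=-UY; Y=np.cross(Z,X); T=np.c_[X,Y,Z]
print(R.from_matrix(M.T@T).as_rotvec().round(3)); print(to(S(0,0,215)))
E
```

```text
[ 1.546e+00 -1.000e-03 -0.000e+00]
[15.87  4.26  0.47]
```

```bash
python3 -m pendant '[[0.17,0,0,1.7,0.5,0.05,1],[0.34,0,0,3.4,1,0.1,1],[0.51,0,0,5.1,1.5,0.15,1],[0.68,0,0,6.8,2,0.2,1],[0.85,0,0,8.5,2.5,0.25,1]]' 40; python3 - <<'E'
from h import *
s,P,M=st(); X=np.array([0,0,-1.]);Z=-UY; Y=np.cross(Z,X); T=np.c_[X,Y,Z]
print(R.from_matrix(M.T@T).as_rotvec().round(3)); print(to(S(0,0,215)))
E
```

```text
time_s: 8.05
eef_pos: [464.8, -70.0, 288.8]
ee_rot: [0.664, 0.245, 0.663, -0.244]
force: [0.8, 0.3, 0.3]
grip_width: 1.001
[ 0.694  0.    -0.001]
[ 7.38  1.16 -1.03]
```

```bash
python3 -m pendant '[[0.17,0,0,1.8,0.3,-0.25,1],[0.34,0,0,3.6,0.6,-0.5,1],[0.51,0,0,5.4,0.9,-0.75,1],[0.694,0,0,7.4,1.15,-1.0,1],[0.694,0,0,7.4,1.15,-1.0,1]]' 40; python3 - <<'E'
from h import *
s,P,M=st(); X=np.array([0,0,-1.]);Z=-UY; Y=np.cross(Z,X); T=np.c_[X,Y,Z]
print(P,s['joints'].round(3),R.from_matrix(M.T@T).as_rotvec().round(3)); print(to(S(0,0,144)))
im=vision.capture("wrist")[:,:,::-1].copy();c=vision.calibration("wrist")
cv2.imwrite("pics/w7.png",im)
for z in (140,174):print(proj("wrist",S(0,0,z),c),proj("wrist",S(29,0,z),c),proj("wrist",S(-29,0,z),c))
E
```

```text
time_s: 8.68
eef_pos: [464.1, -54.9, 214.4]
ee_rot: [0.542, 0.453, 0.543, -0.454]
force: [0.5, 0.3, 0.9]
grip_width: 1.001
[464.09239378 -54.93151579 214.44552739] [-0.369  0.202  1.688  0.     1.254  1.023] [ 0.008 -0.001  0.002]
[ 7.04  0.06 -0.03]
[255.27269758 204.78425083] [255.70871105 164.19865285] [254.86739353 242.51131394]
[255.20234623 222.89142734] [255.71007301 176.143564  ] [254.73601714 265.82768706]
```

View pics/w7.png

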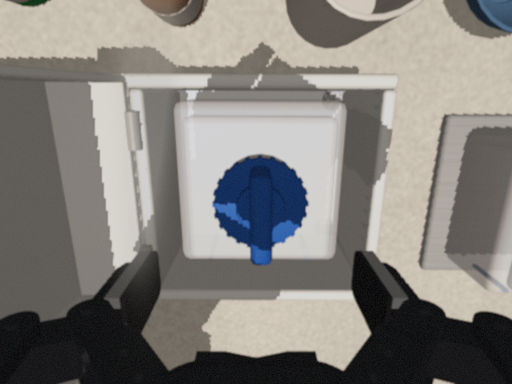

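The cap's wing runs vertically in the image at column ~261, with the rim centre at (260,202). The prediction was (255,205), so I shift about 3 mm to tool +z and 1.5 mm to +y, then descend.

```bash
python3 -m pendant '[[0.008,0,0,2,0.2,0.3,1],[0.008,0,0,4,0.2,0.3,1],[0.008,0,0,6,0.2,0.3,1],[0.008,0,0,7,0.2,0.3,1],[0.008,0,0,7.05,0.2,0.3,1]]' 25; python3 -m pendant '[[0,0,0,0,0,0,0.5],[0,0,0,0,0,0,0.2],[0,0,0,0,0,0,0],[0,0,0,0,0,0,0],[0,0,0,0,0,0,0]]' 25;python3 - <<'E'
from h import *
s,P,M=st(); print(P,s['force'].round(2),s['wrist_torque'].round(3),s['joints'].round(3))
im=vision.capture("wrist")[:,:,::-1].copy()
cv2.imwrite("pics/w8.png",im)
E
```

```text
time_s: 9.35
eef_pos: [467.4, -58.8, 144.9]
ee_rot: [0.54, 0.456, 0.54, -0.456]
force: [-0.2, 0.0, 0.2]
grip_width: 1.0
time_s: 9.98
eef_pos: [467.3, -58.8, 144.8]
ee_rot: [0.54, 0.457, 0.54, -0.457]
force: [-0.4, 0.1, 2.7]
grip_width: 0.159
[467.26552173 -58.81771232 144.80385476] [-0.39  0.12  2.67] [0.143 0.099 0.009] [-0.375  0.287  1.775  0.     1.079  1.029]
```

View pics/w8.png

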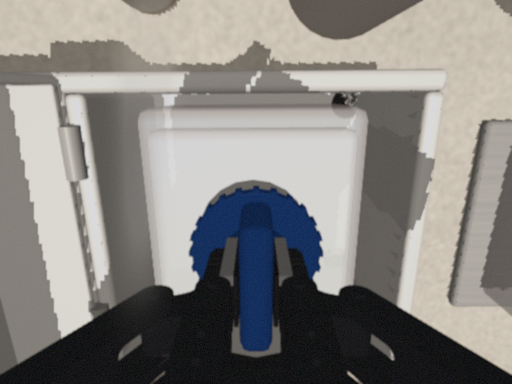

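The fingers hold the wing (opening 0.159, about 14 mm) and the rim spans columns 190–322, centred. Next I check the axis along the wing.

```bash
python3 - <<'E'
from h import *
c=vision.calibration("wrist"); im=cv2.imread("pics/w8.png")
m=cv2.inRange(cv2.cvtColor(im,cv2.COLOR_BGR2HSV),(100,110,25),(130,255,255)); m[232:]=0;m[:170]=0
ys,xs=np.nonzero(m); pts=[]
for r in range(188,232):
    q=xs[ys==r]
    if len(q): pts+= [ray("wrist",(q.min(),r),139,c)[:2],ray("wrist",(q.max(),r),139,c)[:2]]
p=np.array(pts); A_=np.c_[2*p,np.ones(len(p))]; x=np.linalg.lstsq(A_,(p**2).sum(1),rcond=None)[0]
print(x[:2],np.sqrt(x[2]+x[0]**2+x[1]**2))
s,P,M=st(); d=np.r_[x[:2],0]-P; d[2]=0; print("axis rel TCP, tool cm",(M.T@d/10).round(2))
E
```

```text
[468.8153185  -57.85775997] 30.61254057992364
axis rel TCP, tool cm [ 0.    0.17 -0.07]
```

```bash
python3 -m pendant '[[0.03,0,0,0,0,0,0],[0.06,0,0,0,0,0,0],[0.09,0,0,0,0,0,0],[0.11,0,0,0,0,0,0],[0.11,0,0,0,0,0,0]]' 25;python3 - <<'E'
from h import *
s,P,M=st(); print(P,s['force'].round(2),s['wrist_torque'].round(3),s['joints'].round(4),M.round(3)[:,2])
E
```

```text
time_s: 10.65
eef_pos: [467.3, -59.0, 144.8]
ee_rot: [0.514, 0.486, 0.514, -0.486]
force: [-0.4, -0.5, 5.8]
grip_width: 0.163
[467.33872971 -58.96793024 144.78179834] [-0.35 -0.45  5.75] [-0.147  0.055 -0.053] [-3.7500e-01  2.8730e-01  1.7754e+00 -1.0000e-04  1.0783e+00  1.1396e+00] [ 0.056 -0.998  0.   ]
```

```bash
python3 -m pendant '[[0.03,0,0,0,0,0,0],[0.06,0,0,0,0,0,0],[0.09,0,0,0,0,0,0],[0.12,0,0,0,0,0,0],[0.12,0,0,0,0,0,0]]' 25;python3 - <<'E'
from h import *
s,P,M=st(); print(P,s['force'].round(2),s['wrist_torque'].round(3),s['joints'].round(4),M.round(3)[:,2])
im=vision.capture("wrist")[:,:,::-1].copy()
cv2.imwrite("pics/w9.png",im)
E
```

```text
time_s: 11.28
eef_pos: [467.3, -58.9, 144.8]
ee_rot: [0.484, 0.516, 0.484, -0.516]
force: [0.5, -0.4, 5.9]
grip_width: 0.162
[467.30486737 -58.92674682 144.77576148] [ 0.47 -0.45  5.92] [-0.147  0.031 -0.008] [-0.3749  0.2873  1.7755 -0.      1.0784  1.2594] [-0.064 -0.998  0.   ]
```

View pics/w9.png

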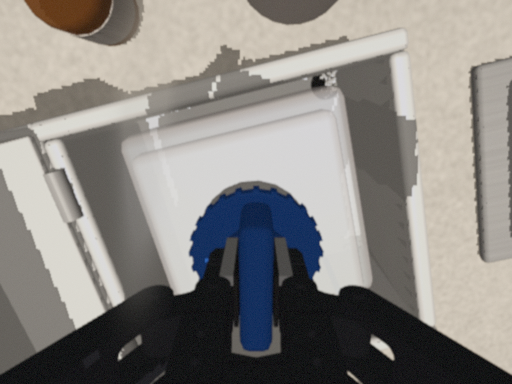

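13° of turn with no torque, and the cap turned with the fingers relative to the tank, so this is the loosening direction. Continue to 60° in all.

```bash
python3 -m pendant '[[0.1,0,0,0,0,0,0],[0.2,0,0,0,0,0,0],[0.3,0,0,0,0,0,0],[0.4,0,0,0,0,0,0],[0.5,0,0,0,0,0,0]]' 25; python3 -m pendant '[[0.1,0,0,0,0,0,0],[0.2,0,0,0,0,0,0],[0.3,0,0,0,0,0,0],[0.32,0,0,0,0,0,0],[0.32,0,0,0,0,0,0]]' 35; python3 - <<'E'
from h import *
s,P,M=st(); print(P,s['force'].round(2),s['wrist_torque'].round(3),s['joints'].round(4),M.round(3)[:,2])
im=vision.capture("wrist")[:,:,::-1].copy()
cv2.imwrite("pics/w10.png",im)
E
```

```text
time_s: 11.95
eef_pos: [467.3, -58.9, 144.8]
ee_rot: [0.341, 0.62, 0.34, -0.62]
force: [-0.9, -0.7, 5.6]
grip_width: 0.157
time_s: 12.58
eef_pos: [467.3, -58.9, 144.8]
ee_rot: [0.238, 0.666, 0.238, -0.666]
force: [-1.2, -0.7, 6.1]
grip_width: 0.159
[467.28130885 -58.90364853 144.81835123] [-1.2  -0.69  6.12] [-0.027  0.088 -0.051] [-0.3749  0.2872  1.7754 -0.      1.0785  2.0793] [-0.773 -0.635 -0.   ]
```

View pics/w10.png

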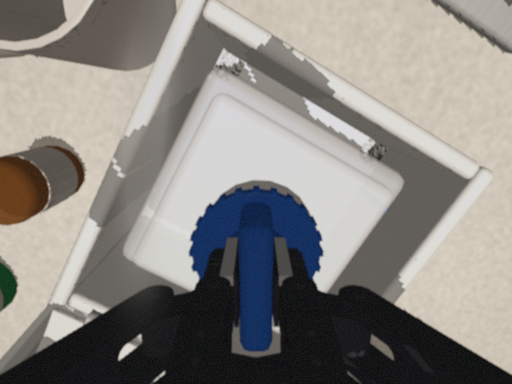

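The cap is turned 60° with no resistance. Next I lift gently (first row 1 cm) and check the force.

```bash
python3 -m pendant '[[0,0,0,-0.2,0,0,0],[0,0,0,-0.4,0,0,0],[0,0,0,-0.6,0,0,0],[0,0,0,-0.8,0,0,0],[0,0,0,-1.0,0,0,0]]' 40; python3 -c "
from h import *
s,P,M=st(); print(P,s['force'].round(2),s['wrist_torque'].round(3))"
```

```text
time_s: 13.25
eef_pos: [467.2, -58.8, 154.7]
ee_rot: [-0.238, -0.666, -0.238, 0.666]
force: [0.5, 0.5, -0.4]
grip_width: 0.158
[467.17117108 -58.82485088 154.68958478] [ 0.54  0.49 -0.44] [ 0.049 -0.005 -0.044]
```

```bash
python3 -m pendant '[[0,0,0,-1.5,0,0,0],[0,0,0,-3,0,0,0],[0,0,0,-4.5,0,0,0],[0,0,0,-6,0,0,0],[0,0,0,-7,0,0,0]]' 40; python3 -c "
from h import *
s,P,M=st(); print(P,s['force'].round(2),s['grip_width'],to(P+UY*-160))
cv2.imwrite('pics/side11.png',vision.capture('side')[60:300,150:400,::-1].repeat(2,0).repeat(2,1))"
```

```text
time_s: 13.88
eef_pos: [467.2, -58.8, 225.3]
ee_rot: [0.238, 0.666, 0.238, -0.666]
force: [0.2, -0.3, -0.1]
grip_width: 0.154
[467.24566106 -58.84779505 225.26466264] [ 0.15 -0.34 -0.08] 0.15370068982956836 [ 0.   13.91  7.91]
```

View pics/side11.png

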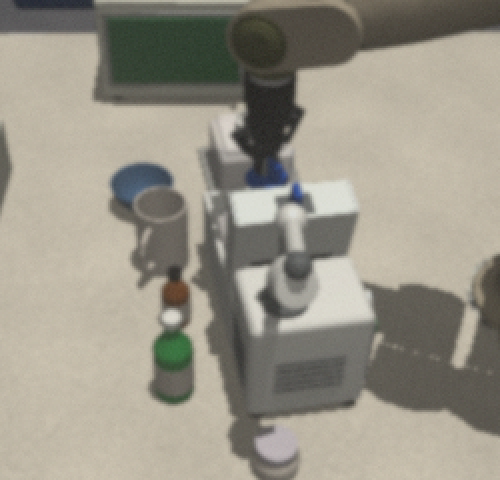

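The cap is up in the gripper, visible just above the open lid, which rests on its stop. Next I move it 16 cm to the steamer's -y, away from the lid.

```bash
python3 -m pendant '[[0,0,0,-0.5,2,1.1,0],[0,0,0,-1,5,2.8,0],[0,0,0,-1.5,8.5,4.8,0],[0,0,0,-1.5,11.5,6.5,0],[0,0,0,-1.5,13.9,7.9,0]]' 40;  python3 -m pendant '[[0,0,0,0,0,0,0],[0,0,0,0,0,0,0],[0,0,0,0,0,0,0],[0,0,0,0,0,0,0],[0,0,0,0,0,0,0]]' 40; python3 - <<'E'
from h import *
s,P,M=st(); print(P,s['force'].round(2),s['grip_width'],s['dq'].round(4),M[:,0].round(3))
for n in("side","top","wrist"):
    cv2.imwrite(f"pics/{n}12.png",vision.capture(n)[:,:,::-1])
E
```

```text
time_s: 14.55
eef_pos: [494.3, -217.7, 239.0]
ee_rot: [-0.238, -0.666, -0.238, 0.666]
force: [0.1, 0.2, -0.6]
grip_width: 0.156
time_s: 15.18
eef_pos: [494.4, -216.1, 239.7]
ee_rot: [0.239, 0.666, 0.238, -0.666]
force: [-0.4, -0.3, -1.0]
grip_width: 0.155
[ 494.37483939 -216.08713911  239.68330537] [-0.39 -0.28 -1.  ] 0.15549069484497727 [-0.0029  0.0043 -0.0016 -0.0012  0.     -0.0006] [ 0. -0. -1.]
```

View pics/side12.png

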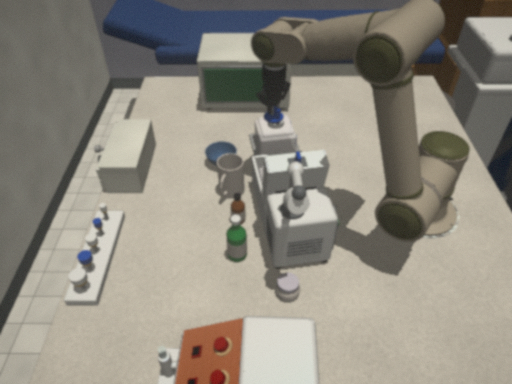

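View pics/top12.png

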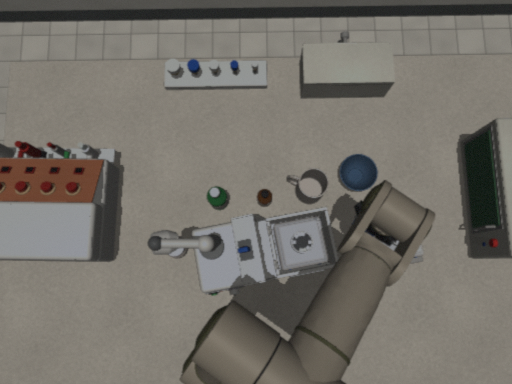

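View pics/wrist12.png

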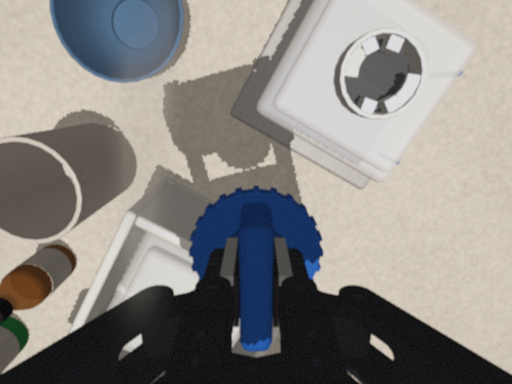

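The neck is open (top px 302,242), the lid is on its stop (tab at px 243,250) and the bystanders look unmoved. The cap is upright in the fingers and the arm is still, so I'm handing in.

```bash
python3 -c "
from rig import job
print(job.finish_job())"
```

```text
the job is handed in; nothing more can be done
None
```

The job is handed in: the lid is open on its stop, and the blue cap is off and held in the gripper about 16 cm to the steamer's -y side.

- **Lid:** I gripped the tab and swung the lid through about 100°, then let it fall onto its stop. At about 75° the side force reached 25 N because my first estimate of the steamer's angle was about 1° off. I corrected it, and the force dropped back to about 2 N.
- **Thread:** I gripped the wing with 25 N and tried about 13°. The cap turned freely, with torque under 0.1 N m. I carried on to 60°, clockwise seen from above, so this tank has a left-hand thread. The cap then lifted off with no resistance.
- **Last checks:** At 15.2 s the joints were practically still and the tool pointed straight down. The fingers were 0.155 open on the wing, and the cap's grip point was about 25 cm high. In the pictures, the neck was open, the lid rested by the boiler, and the bystanders visible in the top and side views looked unmoved.
- **Disagreement:** My position estimates for the cap differed by 3–4 mm between views. I settled it from the close wrist view before gripping.
- **Not measured:** I judged the final lid angle and the bystanders' positions by eye from the pictures only. The system gave no verdict when I handed in.

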